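Lower the photometer cover shut and take a reading

ROBOT

A 7-joint arm with a two-finger parallel gripper is mounted at the origin on a cart in front of the work surface, level with it; the furniture and walls round the work are solid. World frame = base frame: x ahead of the robot, y to its left, z up, the work surface at z = 0. Lengths are in mm, angles in rad, forces in N, time in s.
With the tool pointing down it reaches from about 400 to 875 mm from the base axis. Payload 4.4 kg.
Tool frame: the origin (TCP) lies where the fingers leave the gripper's body, on its centre line; the fingertips stand 73 mm ahead of it and the grasp point (between the pads) lies 54 mm ahead of it; z points along the fingers, y is the line along which they close (so a half turn about z gives the same grasp; the last joint's range is limited). The gripper opens to 85 mm and grips with 20 to 120 N. Pads are 22 mm wide; open, the fingers measure 114 mm over their backs; the gripper's body (76 mm by 85 mm) begins 54 mm behind the grasp point. The pads swing forward as they close: fully open they stand 13 mm farther back than shut.
Start: joints at [-1.173, 0.628, 0.038, 1.517, -0.027, 0.996, -0.02], TCP at [290.759, 581.357, 303.913] pointing down, gripper open.
Joint ranges: [-3.06, 3.06], [-0.37, 2.12], [-1.25, 1.32], [0.18, 2.47], [-1.1, 4.24], [0.23, 1.98], [-2.94, 2.94]. Speed limits (rad/s): [2.57, 2.57, 3.14, 3.14, 3.14, 3.14, 3.14].

INTERFACE

Orientations are given as [roll, pitch, yaw] about the fixed x, y, z axes, in that order (R = Rz(yaw) Ry(pitch) Rx(roll)).
In Python, from cell import ctrl gives the robot as it stands.
- The arm moves only by the tool send_rows, never from a script. Its argument "rows" is a list that holds one entry, the list of rows, each a list of 6 numbers: the shift along the tool's x, y, z in cm, then the turn, a rotation vector about the tool's x, y, z in rad. In form: [[[tx, ty, tz, wx, wy, wz], ...]]. A call has 1 to 10 rows; each row is the pose to reach, as a shift and turn from the pose commanded when the call began, along the tool's axes at that moment; what a row does not reach only later rows make up. A row lasts 1/10 s, in which the tool goes at most 50 mm and 8.59 degrees, less where a joint would pass 70% of its speed; a pose out of reach is approached as far as the arm can. A call with a gripper value outside its range is refused whole. "grip" is the closure in counts, from 0 (fully open) to 255 (shut), set as the call begins (left out, the last holds). The fingers move at their own pace and stop on an object; the grip force is fixed at half the most. Time passes only in rows, so rows that repeat a pose let the fingers close. It gives the time, the measured TCP pose, the force, the opening and the grip force at its end, in the units of the state.
- ctrl.read_state(): the state, without advancing time (a new reading comes with each control period).
- ctrl.get_image(name): name is "scene" or "top" or "wrist"; returns a dict with "pixels" (400x640x3 uint8, red, green, blue), "fx", "fy", "cx", "cy" (pixels), "extrinsics" (4x4, takes a point from camera to world coordinates); the wrist camera has in their place "mount" (4x4, takes a point from camera to tool coordinates, whose origin is the TCP and whose axes are the flange's). Camera axes: x right, y up, looking along -z (the intrinsics and any distortion apply to the point x, -y, -z); pixel columns grow to the right and rows downward; lengths in mm; the calibration is good to about 2 mm. A picture is of the moment at which its call begins: read the wrist's pose just before it. There is no depth.
- ctrl.finish_job(): hands the job in; it is judged then, once.
The state is a dict: "clock": time; "qpos": joint angles; "qd": joint speeds; "tau": joint torques, N m; "eef_pos": TCP position; "tool_rot": TCP orientation; "force": force on the tool from outside, world axes, zero at the start; "torque": the same for the moment, N m; "width": finger opening in mm; "gripper_force": force on a finger pad.
Only numpy, scipy, OpenCV 4.12 (cv2) and the standard library are available. Lean on these libraries where they do the work, as an engineer would, in place of code of your own. Each camera call takes 0.05 s, during which the arm holds its last target. There are 200 camera calls.

TASK

A cuvette stands ready in the bench photometer. Nudge the open sample cover forward past upright, catch it on a finger as it starts to fall and lower it fully shut without letting it drop; only then press the big round key to take the reading, and take the hand away. Grip nothing and leave the cuvette, bottle, beaker and booklet where they stand.

Things in the scene. Friction and masses are not known exactly. Their poses are not given: they have to be found in the camera images.
- photometer: white bench photometer, 230 mm deep (x) x 320 mm wide (y), fixed. Origin: centre of its underside; x points to its rear, y to its left. Front face at x = -115 mm. Sample compartment front left (x -103 to -36, y 22 to 118 mm), rim 80 mm high; console at the right with keypad, round key and tilted display (to 125 mm high). A shelf hangs 0.58 m over the bench from world x = 0.6 m back
- cover (a joint): hinge angle of the sample cover, rad: 0 shut (level), 1.57 upright, 1.85 rear stop; it starts leaning back, near the stop. Within about 5 deg of upright the hinge friction holds it; pushed farther forward it sinks slowly at first, speeds up against a weak damper and about 1.5 s later claps shut at 1.5 to 2 rad/s unless it is caught
- cover_lip (a point): middle of the edge of the cover's finger lip (6 mm thick, rounded). Shut, it is 86 mm above the bench and sticks out 25 mm in front of the front face, with free space below, so that a finger under the lip can go on down past it; upright, it is 199 mm above the bench
- cover_hinge (a point): middle of the cover's hinge axis, 84 mm above the bench; the axis runs along the photometer's y. The cover swings up and back about it: a white plate 118 mm wide, 5 mm thick, 0.13 kg, with an 80 mm wide finger lip whose edge is 115 mm from the axis, and a 10 mm deep black baffle on its inside (15 to 76 mm from the axis)
- key_top (a point): centre of the top of the round key, 26 mm across, on the console right of the cover; the only round key and the largest. It is pressed straight down, springs back
- key (a joint): travel of the round key in m: 0 = up, 0.005 = fully down (3.5 N)
- cuvette: clear square cuvette with a white stopper, 12.5 x 12.5 x 45 mm, standing loose in the holder in the compartment, its top 7 mm below the rim. Origin: centre of its underside
- bottle: small brown bottle, 40 mm across, 75 mm high, right of the photometer. Origin: centre of its underside
- beaker: small glass beaker, 51 mm across, 64 mm high, left of the photometer. Origin: centre of its underside
- lens_tissue: green lens-tissue booklet, 102 x 78 x 9 mm, lying right of the photometer, in front of the bottle. Origin: centre of its underside

How it is judged:
By the outcome, as a careful person would: the job done as asked, in the order asked, and still so for the second after the job is handed in, with the robot touching nothing.
It also fails if it takes over 48 s, if anything falls off the work surface, if the arm or the gripper's body presses on something with over 40 N, if the wrist force passes 120 N, or if a joint passes its speed limit or range.

## Working session

There is one attempt and no reset: what is moved stays moved. The work goes in short steps, Python scripts to look and compute and a tool call to move; the robot and the scene stay as the last step left them, time stands still between calls to the robot, and variables do not carry over. Pictures are saved under pics/ and viewed, at most 10 in all, crops included, and the job is handed in when it is done.

Besides the shell and the picture viewer there is one more tool, called after ">>>" as name(argument=value, ...) on one line, values as JSON. send_rows: Moves the arm, as the interface text tells. Its arguments: {"type":"object","properties":{"rows":{"type":"array","items":{"type":"array","items":{"type":"array","items":{"type":"number"}}}},"grip":{"type":"number"}},"required":["rows"]}

```bash
ls; mkdir -p pics
python3 - <<'E'
from cell import ctrl
import cv2,numpy as np
for n in ("scene","top"):
    im=ctrl.get_image(n); cv2.imwrite(f"pics/{n}0.png",im["pixels"][:,:,::-1])
    print(n,im["fx"],im["fy"],im["cx"],im["cy"],np.round(im["extrinsics"],3).tolist(),[k for k in im if k!="pixels"])
s=ctrl.read_state();print(s)
E
```

```text
pics
scene 423.2169881010822 423.2169881010822 320.79762039426777 196.38271684788793 [[0.578, 0.522, -0.627, 32.76], [-0.816, 0.387, -0.43, -289.176], [0.017, 0.76, 0.65, 671.716], [0.0, 0.0, 0.0, 1.0]] ['fx', 'fy', 'cx', 'cy', 'extrinsics']
top 387.44614237862055 387.44614237862055 314.43079193578245 201.7532919313868 [[0.022, 0.989, -0.148, 467.401], [-1.0, 0.022, -0.002, 122.276], [0.001, 0.148, 0.989, 942.63], [0.0, 0.0, 0.0, 1.0]] ['fx', 'fy', 'cx', 'cy', 'extrinsics']
{'clock': 0.1, 'qpos': array([-1.17280116,  0.62928101,  0.03843621,  1.51828549, -0.02700651,
        0.9962724 , -0.02004432]), 'qd': array([ 8.47224069e-05, -1.56744522e-03, -2.06271918e-04, -1.44192021e-03,
        5.17848444e-04, -2.89235947e-03, -1.34485660e-03]), 'tau': array([ 3.56123142e-03, -5.64526749e+01,  1.23058610e+00, -1.93970311e+01,
        1.12982362e-02,  5.43190807e-03,  2.22947233e-05]), 'eef_pos': array([290.5449854 , 580.95984366, 303.05743122]), 'tool_rot': array([-3.13986403e+00,  8.73008164e-06,  2.67775615e+00]), 'force': array([-0.40546646,  0.57614243,  0.64937985]), 'torque': array([ 0.02827043, -0.01751451,  0.07253156]), 'gripper_force': 0.0, 'width': 85.23806689707837}
```

View pics/scene0.png

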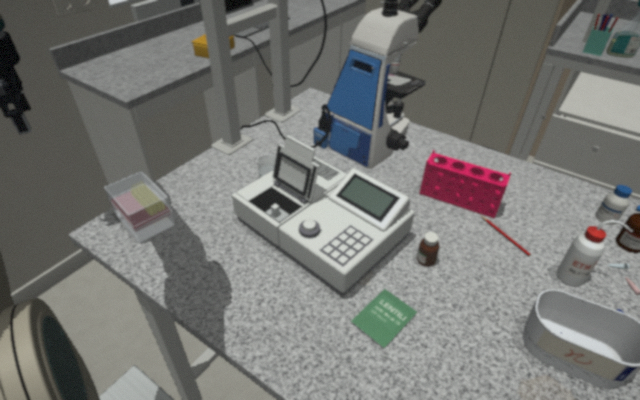

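View pics/top0.png

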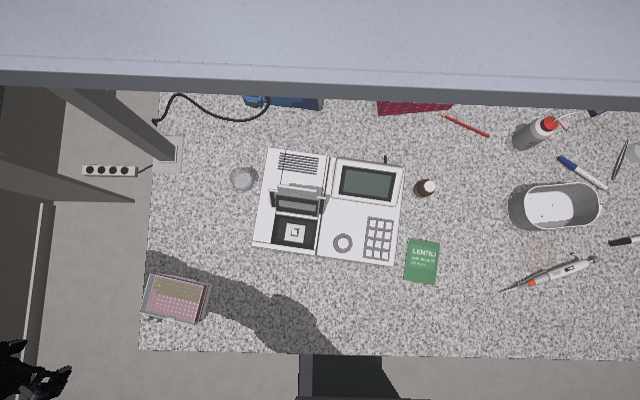

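The scene view shows the photometer at about (235-410, 140-290), with its open cover at (295,170) and the round key at (310,228). In the top view the photometer spans (253-405, 148-265), the key is at (342,243), the lip edge near (300,187), the bottle at (425,188), the beaker at (242,178) and the booklet at (422,261).

```bash
cat > h.py <<'E'
import numpy as np,cv2
from cell import ctrl
def ray(im,u,v,E=None):
    E=im["extrinsics"] if E is None else E
    d=np.array([(u-im["cx"])/im["fx"],-(v-im["cy"])/im["fy"],-1.0])
    return E[:3,3],E[:3,:3]@d
def plane(im,u,v,z,E=None):
    o,d=ray(im,u,v,E); return o+d*(z-o[2])/d[2]
def proj(im,p,E=None):
    E=im["extrinsics"] if E is None else E
    c=E[:3,:3].T@(np.asarray(p)-E[:3,3]); return np.array([im["cx"]+im["fx"]*c[0]/-c[2], im["cy"]+im["fy"]*c[1]/c[2]])
E
python3 - <<'E'
from h import *
t=ctrl.get_image("top");s=ctrl.get_image("scene")
a=cv2.resize(t["pixels"][135:280,240:415],None,fx=4,fy=4,interpolation=cv2.INTER_CUBIC)
b=cv2.resize(s["pixels"][130:295,225:420],None,fx=3.5,fy=3.5,interpolation=cv2.INTER_CUBIC)
cv2.imwrite("pics/tc.png",a[:,:,::-1]);cv2.imwrite("pics/sc.png",b[:,:,::-1])
E
```

```text
(no output)
```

View pics/tc.png

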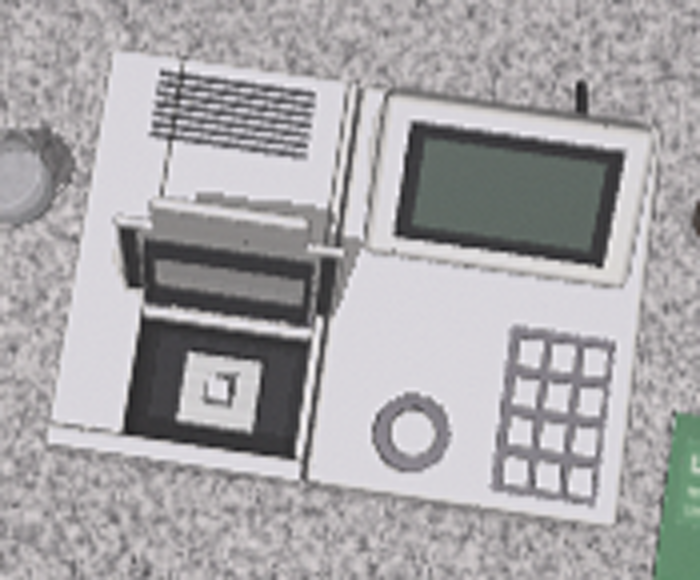

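View pics/sc.png

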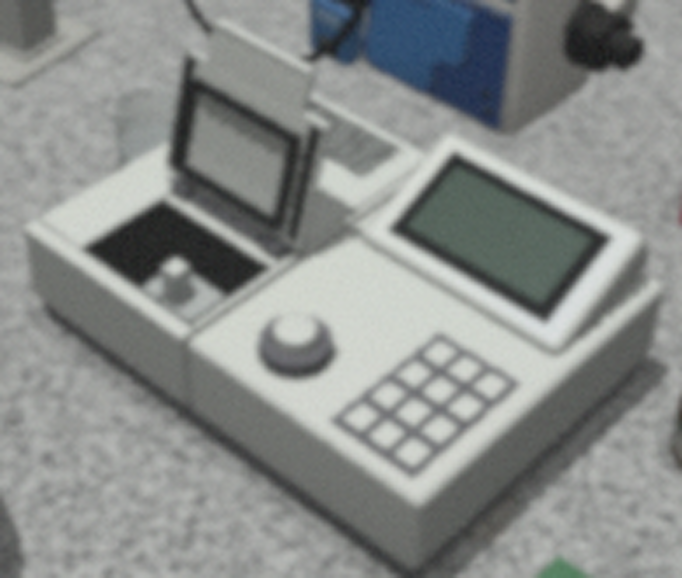

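The top crop shows the compartment's front corners at (127,428) and (296,456), the key centre at (411,432), and the lip edge from (150,203) to (308,222). In the scene crop the key top is at (297,330) and the lip edge runs from (222,22) to (313,73).

Run:
```python
from h import *
t=ctrl.get_image("top");s=ctrl.get_image("scene")
T=lambda u,v:(240+(u+.5)/4-.5,135+(v+.5)/4-.5)
S=lambda u,v:(225+(u+.5)/3.5-.5,130+(v+.5)/3.5-.5)
def tri(a,b):
    o1,d1=ray(t,*T(*a));o2,d2=ray(s,*S(*b));d1=d1/np.linalg.norm(d1);d2=d2/np.linalg.norm(d2)
    k=np.linalg.lstsq(np.c_[d1,-d2],o2-o1,rcond=None)[0];p=o1+k[0]*d1;q=o2+k[1]*d2
    return np.round((p+q)/2,1),round(np.linalg.norm(p-q),1)
for n,a,b in [("key",(411,432),(297,330)),("lipL",(150,203),(222,22)),("lipR",(308,222),(313,73)),("cuv",(218,389),(177,263)),
  ("compFL",(127,428),(85,246)),("compFR",(296,456),(192,325)),("frontL",(50,428),(28,230)),("frontR",(612,520),(418,500))]:
    print(n,*tri(a,b))
loc=np.array([[-103,118],[-103,22],[-36,22]]);w=np.array([plane(t,*T(*c),80)[:2] for c in [(127,428),(296,456),(310,332)]])
print(w)
print("frontL",plane(t,*T(50,428),80),"frontR",plane(t,*T(612,520),80))
# world direction of photometer's y axis from the front edge
A=plane(t,*T(127,428),80)-plane(t,*T(296,456),80);print(np.linalg.norm(A),np.arctan2(-A[0],A[1]))
B=plane(t,*T(50,428),80)-plane(t,*T(612,520),80);print(np.linalg.norm(B),np.arctan2(-B[0],B[1]))
```

```text
key [505.8  61.1  98.2] 0.6
lipL [611.9 196.7 192.4] 3.0
lipR [602.6 120.3 192.3] 1.2
cuv [528.4 167.7  75.3] 0.3
compFL [504.4 218.2  79.6] 2.3
compFR [491.3 124.   77.3] 1.7
frontL [502.8 263.4  70.7] 5.5
frontR [460.2 -50.8  77.9] 1.6
[[505.23653191 217.36709794]
 [491.85153095 123.39302305]
 [560.89541073 117.06958297]]
frontL [504.31410354 260.02081371  80.        ] frontR [460.67568314 -51.0094031   80.        ]
94.92252104255222 -0.14148128179688463
314.0765949672834 -0.13939294015276862
```

```bash
cat >> h.py <<'E'
from scipy.spatial.transform import Rotation as Ro
yaw=-0.14; c,s_=np.cos(yaw),np.sin(yaw)
P=np.array([[c,-s_,0],[s_,c,0],[0,0,1]]); O=np.array([590.5,87,0])   # photometer frame
L=lambda p:P@np.asarray(p,float)+O
b=np.radians(60); Z=np.array([0,np.sin(b),-np.cos(b)]); N=np.array([0,np.cos(b),np.sin(b)]); X=np.array([1.,0,0])
def pose(th,s,g,r=None,y=55,tip=68,back=0,phi=None):
    """TCP pose for cover angle th (deg); s = front finger's inner face to lip mid plane (mm)"""
    t=np.radians(th); r=100+7*(90-min(max(th,0),90))/90 if r is None else r
    u=np.array([-np.cos(t),0,np.sin(t)]); n=np.array([np.sin(t),0,np.cos(t)])
    f=np.array([-25,y,85])+r*u-s*n
    ph=np.pi/2-t if phi is None else np.radians(phi); Y=np.cos(ph)*X+np.sin(ph)*N
    p=f-(tip+back)*Z+g/2*Y
    return L(p),P@np.c_[np.cross(Y,Z),Y,Z]
def cur():
    st=ctrl.read_state(); return st["eef_pos"],Ro.from_euler("xyz",st["tool_rot"]).as_matrix(),st
def rel(p,R,p0,R0):
    return np.r_[R0.T@(p-p0)/10,Ro.from_matrix(R0.T@R).as_rotvec()]
E
python3 - <<'E'
from h import *
np.set_printoptions(suppress=True,precision=3)
p0,R0,st=cur()
for th,sv,bk in [(106,25,80),(106,25,0),(80,47,0),(0,3,0)]:
    p,R=pose(th,sv,50,back=bk); print(th,p,rel(p,R,p0,R0), np.linalg.norm(rel(p,R,p0,R0)[3:]))
p,R=pose(106,25,50,back=80)
p[2]+=60
print(rel(p,R,p0,R0))
E
```

```text
106 [582.347  10.775 256.049] [-51.603 -37.967   4.779  -0.534   1.016   1.373] 1.7893049255868168
106 [592.015  79.379 216.049] [-49.398 -31.396   8.775  -0.534   1.016   1.373] 1.7893049255868168
80 [526.722  94.252 213.845] [-42.893 -32.987   8.997  -0.715   0.83    0.969] 1.4624066201539603
0 [460.993 113.946 137.651] [-36.134 -34.161  16.617  -1.038   0.169  -0.294] 1.0922335496857964
[-51.603 -37.97   -1.221  -0.534   1.016   1.373]
```

>>> send_rows(rows=[[[-51.6,-38,-1.2,-0.534,1.016,1.373],[-51.6,-38,-1.2,-0.534,1.016,1.373],[-51.6,-38,-1.2,-0.534,1.016,1.373],[-51.6,-38,-1.2,-0.534,1.016,1.373],[-51.6,-38,-1.2,-0.534,1.016,1.373],[-51.6,-38,-1.2,-0.534,1.016,1.373],[-51.6,-38,-1.2,-0.534,1.016,1.373],[-51.6,-38,-1.2,-0.534,1.016,1.373]]], grip=105)

```text
clock: 1.1
eef_pos: [474.1, 222.8, 312.0]
tool_rot: [3.14, -0.745, 1.706]
force: [0.6, 0.3, -0.2]
width: 50.1
gripper_force: 0.0
```

Run:
```python
from h import *
np.set_printoptions(suppress=True,precision=3)
p0,R0,st=cur()
p,R=pose(106,25,50,back=80); p[2]+=60
print(rel(p,R,p0,R0),st["qpos"])
```

```text
[-16.245   7.901 -15.52   -0.171   0.33    0.449] [ 0.009  0.516 -0.198  1.993 -0.919  0.861  0.669]
```

>>> send_rows(rows=[[[-16.2,7.9,-15.5,-0.171,0.33,0.449],[-16.2,7.9,-15.5,-0.171,0.33,0.449],[-16.2,7.9,-15.5,-0.171,0.33,0.449],[-16.2,7.9,-15.5,-0.171,0.33,0.449],[-16.2,7.9,-15.5,-0.171,0.33,0.449],[-16.2,7.9,-15.5,-0.171,0.33,0.449],[-16.2,7.9,-15.5,-0.171,0.33,0.449],[-16.2,7.9,-15.5,-0.171,0.33,0.449]]])

```text
clock: 1.9
eef_pos: [581.6, 15.8, 316.6]
tool_rot: [-2.697, -0.981, 0.92]
force: [1.0, -0.1, -0.1]
width: 50.4
gripper_force: 0.0
```

Run:
```python
from h import *
np.set_printoptions(suppress=True,precision=3)
p0,R0,st=cur()
p,R=pose(106,25,50,back=80); p[2]+=60
print(rel(p,R,p0,R0),st["qpos"],st["width"])
p,R=pose(106,25,50,back=80)
print(rel(p,R,p0,R0))
p,R=pose(106,25,50)
print(rel(p,R,p0,R0))
```

```text
[-0.245  0.218 -0.394 -0.007  0.004  0.004] [ 0.437  0.711 -0.161  1.786 -1.024  1.19   0.572] 50.36891583550594
[-5.232  1.653  2.618 -0.007  0.004  0.004]
[-5.197  1.707 10.618 -0.007  0.004  0.004]
```

>>> send_rows(rows=[[[-2.5,0.8,1.3,0,0,0],[-5.2,1.7,2.6,0,0,0],[-5.2,1.7,2.6,0,0,0],[-5.2,1.7,2.6,0,0,0]]])

```text
clock: 2.3
eef_pos: [583.1, 10.6, 256.8]
tool_rot: [-2.695, -0.982, 0.918]
force: [-0.1, -0.7, 0.5]
width: 50.1
gripper_force: 0.0
```

Run:
```python
from h import *
np.set_printoptions(suppress=True,precision=3)
p0,R0,st=cur()
t=ctrl.get_image("top");w=ctrl.get_image("wrist")
a=cv2.resize(t["pixels"][115:290,240:440],None,fx=2,fy=2,interpolation=cv2.INTER_CUBIC)
im=np.zeros((400,1040,3),np.uint8);im[:350,:400]=a;im[:,400:]=w["pixels"]
cv2.imwrite("pics/c1.png",cv2.resize(im,(800,308),interpolation=cv2.INTER_AREA)[:,:,::-1])
print(p0,w["mount"],w["fx"],w["cx"],w["cy"])
p,R=pose(106,25,50); print(rel(p,R,p0,R0))
# predicted wrist-cam pixels of lip corners and fingertips
E0=np.eye(4);E0[:3,:3]=R0;E0[:3,3]=p0;E=E0@w["mount"]
th=1.85
for y in (30,110): print("lip",proj(w,L([-25-115*np.cos(th),y,84+115*np.sin(th)]),E))
```

```text
[583.15   10.645 256.849] [[  0.      0.957   0.291  73.475]
 [  1.     -0.     -0.001   0.161]
 [ -0.001   0.291  -0.957 -70.412]
 [  0.      0.      0.      1.   ]] 308.2887270217959 317.62020387927754 200.4955056273354
[-0.06  -0.002  8.042 -0.007  0.004  0.003]
lip [323.443 220.189]
lip [309.904 148.656]
```

View pics/c1.png

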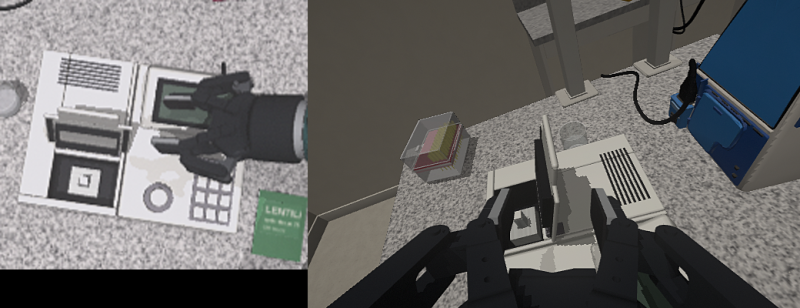

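The composite shows the lip edge in the wrist view at (545-556, 115-169), which matches the prediction. It sits midway between the two fingertips at (500,200) and (600,200), so I'm inserting now.

>>> send_rows(rows=[[[0,0,1.5,0,0,0],[0,0,3.5,0,0,0],[0,0,5.5,0,0,0],[0,0,7,0,0,0],[0,0,8,0,0,0],[0,0,8,0,0,0]]])

```text
clock: 3.0
eef_pos: [592.6, 79.0, 216.7]
tool_rot: [-2.699, -0.982, 0.92]
force: [0.1, 0.1, 1.1]
width: 50.2
gripper_force: 0.0
```

Run:
```python
from h import *
np.set_printoptions(suppress=True,precision=3)
p0,R0,st=cur()
t=ctrl.get_image("top");w=ctrl.get_image("wrist")
a=cv2.resize(t["pixels"][115:290,240:440],None,fx=2,fy=2,interpolation=cv2.INTER_CUBIC)
im=np.zeros((400,1040,3),np.uint8);im[:350,:400]=a;im[:,400:]=w["pixels"]
cv2.imwrite("pics/c2.png",cv2.resize(im,(800,308),interpolation=cv2.INTER_AREA)[:,:,::-1])
print(p0,st["force"],st["qpos"])
for th,s in [(106,35),(106,44),(103,47),(100,47),(97,47),(94,47),(91,47),(88,47),(85,47),(82,47),(79,47),(76,47),(76,3)]:
    p,R=pose(th,s,50); print(th,s,rel(p,R,p0,R0))
```

```text
[592.588  78.973 216.734] [0.075 0.135 1.077] [ 0.446  0.88  -0.349  1.845 -1.079  0.917  0.687]
106 35 [-0.09  -1.039 -0.069 -0.006  0.004  0.005]
106 44 [-0.118 -1.931 -0.187 -0.006  0.004  0.005]
103 47 [-0.24  -2.752 -0.17  -0.006  0.004 -0.048]
100 47 [-0.376 -3.27  -0.098 -0.006  0.003 -0.1  ]
97 47 [-0.534 -3.781 -0.011 -0.006  0.003 -0.153]
94 47 [-0.715 -4.282  0.09  -0.007  0.003 -0.205]
91 47 [-0.918 -4.773  0.206 -0.007  0.003 -0.257]
88 47 [-1.129 -5.256  0.327 -0.007  0.003 -0.31 ]
85 47 [-1.356 -5.729  0.458 -0.007  0.003 -0.362]
82 47 [-1.603 -6.191  0.602 -0.007  0.002 -0.414]
79 47 [-1.871 -6.639  0.759 -0.007  0.002 -0.467]
76 47 [-2.159 -7.072  0.929 -0.007  0.002 -0.519]
76 3 [-0.115 -3.217  0.365 -0.007  0.002 -0.519]
```

View pics/c2.png

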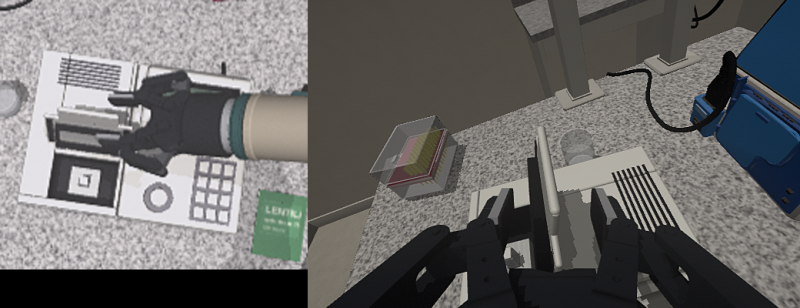

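The two fingertips (about (497,200) and (607,200) in the wrist view) straddle the lip at (545,130-240). Now I'll start the push.

>>> send_rows(rows=[[[0,-0.7,-0.1,0,0,0],[-0.1,-1.5,-0.2,0,0,0],[-0.2,-2.3,-0.2,0,0,-0.02],[-0.3,-2.9,-0.15,0,0,-0.07],[-0.4,-3.4,-0.1,0,0,-0.12],[-0.55,-3.8,0,0,0,-0.16],[-0.7,-4.2,0.1,0,0,-0.2],[-0.7,-4.2,0.1,0,0,-0.2]]])

```text
clock: 3.9
eef_pos: [550.2, 86.4, 219.7]
tool_rot: [-3.005, -1.039, 1.28]
force: [-0.6, 0.3, -0.3]
width: 49.9
gripper_force: 0.0
```

Run:
```python
from h import *
np.set_printoptions(suppress=True,precision=3)
p0,R0,st=cur()
t=ctrl.get_image("top");w=ctrl.get_image("wrist")
a=cv2.resize(t["pixels"][115:290,240:440],None,fx=2,fy=2,interpolation=cv2.INTER_CUBIC)
im=np.zeros((400,1040,3),np.uint8);im[:350,:400]=a;im[:,400:]=w["pixels"]
cv2.imwrite("pics/c3.png",cv2.resize(im,(800,308),interpolation=cv2.INTER_AREA)[:,:,::-1])
print(p0,st["force"],st["qpos"])
for th,s in [(94,47),(91,47),(88,47),(85,47),(82,47),(79,47),(76,47),(79,30),(78,15),(76,3)]:
    p,R=pose(th,s,50); print(th,s,rel(p,R,p0,R0))
```

```text
[550.154  86.362 219.669] [-0.551  0.294 -0.29 ] [ 0.526  0.862 -0.456  1.963 -1.081  0.818  0.932]
94 47 [ 0.148 -0.022  0.087 -0.006  0.003 -0.007]
91 47 [ 0.046 -0.543  0.202 -0.006  0.003 -0.059]
88 47 [-0.066 -1.058  0.323 -0.006  0.003 -0.111]
85 47 [-0.194 -1.567  0.453 -0.006  0.003 -0.164]
82 47 [-0.346 -2.069  0.597 -0.006  0.003 -0.216]
79 47 [-0.52  -2.561  0.754 -0.006  0.003 -0.268]
76 47 [-0.717 -3.043  0.923 -0.006  0.003 -0.321]
79 30 [-0.113 -0.92   0.581 -0.006  0.003 -0.268]
78 15 [ 0.229  0.352  0.456 -0.006  0.003 -0.286]
76 3 [ 0.527  1.141  0.363 -0.006  0.003 -0.321]
```

View pics/c3.png

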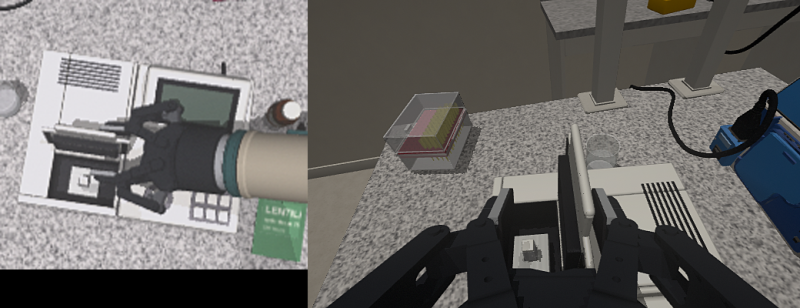

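The wrist view shows the lip (575,130-240) resting against the rear finger, with the cover just behind upright. I'll push past upright slowly, then bring the front finger in to meet it.

>>> send_rows(rows=[[[0.1,-0.4,0.2,0,0,-0.04],[0,-0.8,0.25,0,0,-0.08],[-0.1,-1.2,0.35,0,0,-0.12],[-0.2,-1.5,0.45,0,0,-0.16],[-0.25,-1.8,0.5,0,0,-0.19],[-0.35,-2.1,0.6,0,0,-0.22],[-0.45,-2.4,0.7,0,0,-0.25],[-0.3,-1.7,0.6,0,0,-0.25],[0,-0.6,0.5,0,0,-0.25],[0.2,0.2,0.4,0,0,-0.25]]])

```text
clock: 5.0
eef_pos: [555.4, 90.2, 219.5]
tool_rot: [2.857, -1.019, 1.766]
force: [0.1, -0.6, 0.4]
width: 50.1
gripper_force: 0.0
```

Run:
```python
from h import *
np.set_printoptions(suppress=True,precision=3)
p0,R0,st=cur()
t=ctrl.get_image("top");w=ctrl.get_image("wrist")
a=cv2.resize(t["pixels"][115:290,240:440],None,fx=2,fy=2,interpolation=cv2.INTER_CUBIC)
im=np.zeros((400,1040,3),np.uint8);im[:350,:400]=a;im[:,400:]=w["pixels"]
cv2.imwrite("pics/c4.png",cv2.resize(im,(800,308),interpolation=cv2.INTER_AREA)[:,:,::-1])
print(p0,st["force"],st["qpos"])
for th,s in [(80,18),(79,10),(78,3),(75,3),(72,3),(69,3),(66,3),(63,3),(60,3),(57,3)]:
    p,R=pose(th,s,50); print(th,s,rel(p,R,p0,R0))
```

```text
[555.375  90.215 219.462] [ 0.125 -0.562  0.434] [ 0.556  0.879 -0.522  1.952 -1.043  0.773  1.139]
80 18 [-0.043 -0.046  0.029 -0.005  0.003 -0.001]
79 10 [-0.023  0.576 -0.022 -0.005  0.003 -0.019]
78 3 [ 0.018  1.096 -0.076 -0.005  0.003 -0.036]
75 3 [ 0.139  0.562 -0.015 -0.005  0.003 -0.088]
72 3 [ 0.235  0.023  0.059 -0.005  0.002 -0.141]
69 3 [ 0.306 -0.52   0.146 -0.005  0.002 -0.193]
66 3 [ 0.351 -1.065  0.247 -0.005  0.002 -0.246]
63 3 [ 0.371 -1.611  0.361 -0.005  0.002 -0.298]
60 3 [ 0.365 -2.156  0.488 -0.005  0.002 -0.35 ]
57 3 [ 0.333 -2.698  0.628 -0.005  0.002 -0.403]
```

View pics/c4.png

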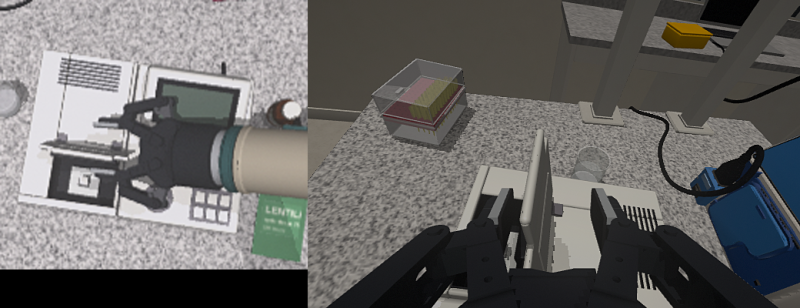

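The wrist view shows the lip at (540,130-265) leaving the rear finger (600) and nearing the front finger's inner face (about 515). So it is sinking forward, and I'll meet it with the front finger.

>>> send_rows(rows=[[[0,0.3,0,0,0,-0.02],[0,0.6,0,0,0,-0.03],[0,0.8,0,0,0,-0.04],[0.05,0.8,0,0,0,-0.05],[0.1,0.7,0,0,0,-0.07]]])

```text
clock: 5.6
eef_pos: [560.7, 90.8, 220.9]
tool_rot: [2.751, -0.996, 1.893]
force: [-0.4, 0.3, 0.1]
width: 50.3
gripper_force: 0.0
```

Run:
```python
from h import *
np.set_printoptions(suppress=True,precision=3)
p0,R0,st=cur()
w=ctrl.get_image("wrist")
cv2.imwrite("pics/c5.png",w["pixels"][130:390,150:490,::-1])
print(p0,st["force"],st["qpos"])
for th in [77,75,72,69,66,63,60,57,54,51,48,45]:
    p,R=pose(th,3,50); print(th,rel(p,R,p0,R0))
```

```text
[560.7    90.774 220.945] [-0.384  0.295  0.143] [ 0.559  0.883 -0.534  1.937 -1.025  0.77   1.186]
77 [-0.066  0.369 -0.093 -0.006  0.002  0.018]
75 [ 0.037  0.019 -0.05  -0.006  0.002 -0.017]
72 [ 0.171 -0.511  0.024 -0.006  0.002 -0.069]
69 [ 0.281 -1.047  0.113 -0.006  0.002 -0.122]
66 [ 0.365 -1.588  0.214 -0.006  0.001 -0.174]
63 [ 0.424 -2.131  0.329 -0.006  0.001 -0.226]
60 [ 0.457 -2.674  0.457 -0.006  0.001 -0.279]
57 [ 0.464 -3.218  0.597 -0.007  0.001 -0.331]
54 [ 0.445 -3.759  0.749 -0.007  0.001 -0.383]
51 [ 0.399 -4.297  0.914 -0.007  0.001 -0.436]
48 [ 0.328 -4.83   1.09  -0.007  0.    -0.488]
45 [ 0.23  -5.356  1.277 -0.007  0.    -0.54 ]
```

View pics/c5.png

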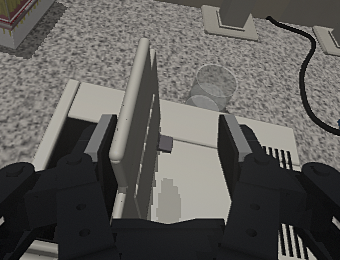

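The lip, at crop (115-145, 40-160), now rests against the front finger at (105,140), so it is caught at about 75°. I'll lower it steadily at roughly 0.4 rad/s.

>>> send_rows(rows=[[[0.05,-0.1,-0.05,0,0,-0.03],[0.15,-0.4,0,0,0,-0.06],[0.2,-0.8,0.05,0,0,-0.1],[0.3,-1.2,0.15,0,0,-0.14],[0.35,-1.6,0.2,0,0,-0.17],[0.4,-2,0.3,0,0,-0.21],[0.45,-2.4,0.4,0,0,-0.25],[0.45,-2.8,0.5,0,0,-0.29],[0.45,-3.2,0.6,0,0,-0.33],[0.45,-3.6,0.7,0,0,-0.37]]])

```text
clock: 6.65
eef_pos: [525.3, 99.4, 213.8]
tool_rot: [2.362, -0.785, 2.388]
force: [-0.0, -0.7, 0.9]
width: 50.1
gripper_force: 0.1
```

Run:
```python
from h import *
np.set_printoptions(suppress=True,precision=3)
p0,R0,st=cur()
w=ctrl.get_image("wrist")
cv2.imwrite("pics/c6.png",w["pixels"][:,:,::-1])
print(p0,st["force"],st["torque"],st["qpos"])
for th in [57,54,51,48,45,42,39,36,33,30,27,24,21,18,15]:
    p,R=pose(th,3,50); print(th,rel(p,R,p0,R0))
g=cv2.cvtColor(w["pixels"],cv2.COLOR_RGB2GRAY)
for v in (180,220,260,300): print(v,g[v,240:400:5])
```

```text
[525.267  99.376 213.813] [-0.023 -0.661  0.918] [-0.874  0.133  0.069] [ 0.644  0.911 -0.663  2.035 -1.014  0.644  1.588]
57 [-0.139  0.38  -0.091 -0.006 -0.     0.04 ]
54 [ 0.04  -0.131  0.061 -0.006 -0.    -0.012]
51 [ 0.193 -0.649  0.226 -0.006 -0.001 -0.064]
48 [ 0.319 -1.172  0.402 -0.006 -0.001 -0.117]
45 [ 0.419 -1.698  0.589 -0.006 -0.001 -0.169]
42 [ 0.493 -2.225  0.786 -0.006 -0.001 -0.221]
39 [ 0.538 -2.753  0.994 -0.006 -0.001 -0.274]
36 [ 0.556 -3.28   1.211 -0.006 -0.001 -0.326]
33 [ 0.546 -3.805  1.437 -0.006 -0.002 -0.378]
30 [ 0.509 -4.325  1.672 -0.006 -0.002 -0.431]
27 [ 0.443 -4.84   1.915 -0.006 -0.002 -0.483]
24 [ 0.35  -5.348  2.164 -0.006 -0.002 -0.535]
21 [ 0.229 -5.847  2.42  -0.006 -0.002 -0.588]
18 [ 0.08  -6.336  2.683 -0.006 -0.002 -0.64 ]
15 [-0.095 -6.814  2.95  -0.006 -0.003 -0.693]
180 [120 124 133 107 110 135 101 101 147 137 115 149 150 123 104 169 133 116
 132 144 137 114 150 160 126 121 135 134 137 141  75  74]
220 [169  57 170 169 169 168 168 169 167 168  98 167 158  98  96  94  97  97
 153 117 128 125 163 154 136 163 150 122 157 147 127 122]
260 [ 36 113 109  95  29  30 100 165 164 122  97  96  93  96 182  97  95  90
 168 168 168 168 166 164 128 117  29  26 116 109 115  34]
300 [ 31  24  26  22  19  79  93  94  93  96  96 177  81  82  97  86 168  91
 173 166 167 166 173 147 169 168 168  26  27  28  24  33]
```

>>> send_rows(rows=[[[0.1,-0.3,0.1,0,0,-0.03],[0.2,-0.7,0.2,0,0,-0.07],[0.3,-1.1,0.4,0,0,-0.11],[0.4,-1.5,0.5,0,0,-0.15],[0.45,-1.9,0.65,0,0,-0.19],[0.5,-2.3,0.8,0,0,-0.23],[0.55,-2.7,1,0,0,-0.27],[0.55,-3.1,1.15,0,0,-0.31],[0.55,-3.5,1.3,0,0,-0.35],[0.55,-3.9,1.5,0,0,-0.39]]])

```text
clock: 7.7
eef_pos: [491.3, 107.8, 190.7]
tool_rot: [2.175, -0.484, 2.697]
force: [-0.1, -0.8, -0.3]
width: 50.4
gripper_force: 0.3
```

Run:
```python
from h import *
np.set_printoptions(suppress=True,precision=3)
p0,R0,st=cur()
t=ctrl.get_image("top");w=ctrl.get_image("wrist")
a=cv2.resize(t["pixels"][115:290,240:440],None,fx=2,fy=2,interpolation=cv2.INTER_CUBIC)
im=np.zeros((400,1040,3),np.uint8);im[:350,:400]=a;im[:,400:]=w["pixels"]
cv2.imwrite("pics/c7.png",cv2.resize(im,(800,308),interpolation=cv2.INTER_AREA)[:,:,::-1])
print(p0,st["force"],st["gripper_force"],st["qpos"])
for th,s in [(32,3),(29,3),(26,3),(23,3),(20,3),(17,3),(14,3),(11,3),(8,3),(5,3),(2,3),(0,3),(0,6),(0,10),(0,14)]:
    p,R=pose(th,s,50); print(th,s,rel(p,R,p0,R0))
```

```text
[491.254 107.808 190.684] [-0.143 -0.8   -0.271] 0.25464690872468054 [ 0.737  1.003 -0.812  2.128 -0.982  0.465  2.005]
32 3 [ 0.043 -0.08   0.021 -0.006 -0.002 -0.007]
29 3 [ 0.197 -0.577  0.258 -0.006 -0.002 -0.059]
26 3 [ 0.322 -1.08   0.503 -0.006 -0.003 -0.112]
23 3 [ 0.419 -1.586  0.755 -0.006 -0.003 -0.164]
20 3 [ 0.486 -2.095  1.014 -0.006 -0.003 -0.216]
17 3 [ 0.525 -2.604  1.278 -0.006 -0.003 -0.269]
14 3 [ 0.534 -3.112  1.546 -0.005 -0.003 -0.321]
11 3 [ 0.514 -3.619  1.82  -0.005 -0.003 -0.373]
8 3 [ 0.463 -4.122  2.096 -0.005 -0.004 -0.426]
5 3 [ 0.384 -4.62   2.375 -0.005 -0.004 -0.478]
2 3 [ 0.274 -5.111  2.657 -0.005 -0.004 -0.531]
0 3 [ 0.185 -5.434  2.845 -0.005 -0.004 -0.565]
0 6 [ 0.045 -5.653  2.996 -0.005 -0.004 -0.565]
0 10 [-0.141 -5.944  3.197 -0.005 -0.004 -0.565]
0 14 [-0.327 -6.235  3.399 -0.005 -0.004 -0.565]
```

View pics/c7.png

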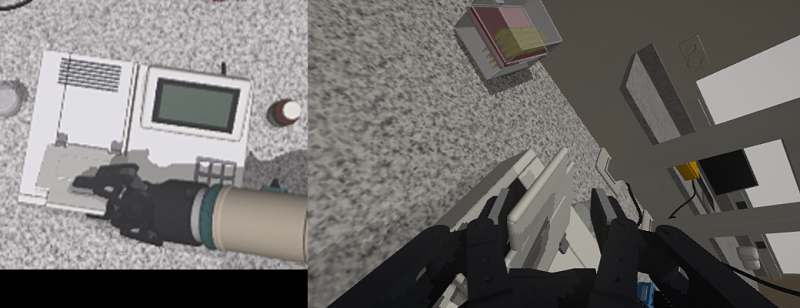

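The cover rests on the front finger (510,200 in the wrist view) and is clear of the rear finger (600). For the last part I'll check clearance under the gripper body and use a steeper tool.

```bash
cat > f.py <<'E'
import h; from h import *
def fin(k,s,r=113,y=44,bd=48):   # k: 0 at th=32 .. 1 at th=0
    bb=np.radians(60+(bd-60)*k); h.Z=np.array([0,np.sin(bb),-np.cos(bb)]); h.N=np.array([0,np.cos(bb),np.sin(bb)])
    return pose(32*(1-k),s,50,r=104.5+(r-104.5)*k,y=55+(y-55)*k)
E
python3 - <<'E'
from f import *
np.set_printoptions(suppress=True,precision=3)
p0,R0,st=cur()
for k,s in [(0,3),(.1,4),(.2,5),(.3,6),(.4,7),(.5,8),(.6,9),(.7,10),(.8,11),(.9,13),(1,15),(1,18),(1,21),(1,24)]:
    p,R=fin(k,s)
    co=[P.T@(p+R@np.array([i*38,-43,0])-O) for i in(-1,1)]
    print(k,s,rel(p,R,p0,R0),"corners",*[c.round() for c in co],"fronttip",(P.T@(p+R@[0,-32,68]-O)).round())
E
```

```text
0 3 [ 0.024 -0.041  0.014 -0.006 -0.003 -0.009] corners [-93. -22. 141.] [-157.   -1.  176.] fronttip [-119.   52.  133.]
0.1 4 [ 0.29  -0.596  0.25   0.012 -0.014 -0.065] corners [-95. -22. 138.] [-161.   -3.  170.] fronttip [-123.   51.  127.]
0.2 5 [ 0.512 -1.162  0.505  0.031 -0.024 -0.121] corners [-96. -22. 135.] [-165.   -5.  163.] fronttip [-126.   49.  121.]
0.3 6 [ 0.689 -1.736  0.778  0.05  -0.033 -0.177] corners [-98. -22. 132.] [-168.   -6.  156.] fronttip [-129.   48.  115.]
0.4 7 [ 0.821 -2.316  1.068  0.07  -0.04  -0.232] corners [-99. -22. 128.] [-171.   -8.  149.] fronttip [-132.   47.  108.]
0.5 8 [ 0.906 -2.899  1.373  0.09  -0.047 -0.288] corners [-100.  -22.  125.] [-173.  -10.  142.] fronttip [-134.   46.  102.]
0.6 9 [ 0.944 -3.483  1.691  0.111 -0.053 -0.344] corners [-101.  -21.  121.] [-175.  -11.  134.] fronttip [-135.   44.   95.]
0.7 10 [ 0.936 -4.064  2.021  0.133 -0.057 -0.399] corners [-101.  -21.  117.] [-176.  -13.  127.] fronttip [-137.   43.   88.]
0.8 11 [ 0.88  -4.639  2.359  0.154 -0.061 -0.455] corners [-101.  -20.  113.] [-177.  -15.  119.] fronttip [-138.   42.   81.]
0.9 13 [ 0.734 -5.283  2.756  0.176 -0.063 -0.51 ] corners [-101.  -20.  108.] [-177.  -17.  111.] fronttip [-138.   41.   73.]
1 15 [ 0.532 -5.911  3.158  0.199 -0.064 -0.565] corners [-100.  -19.  102.] [-176.  -19.  102.] fronttip [-138.   39.   65.]
1 18 [ 0.392 -6.129  3.309  0.199 -0.064 -0.565] corners [-100.  -19.   99.] [-176.  -19.   99.] fronttip [-138.   39.   62.]
1 21 [ 0.252 -6.347  3.46   0.199 -0.064 -0.565] corners [-100.  -19.   96.] [-176.  -19.   96.] fronttip [-138.   39.   59.]
1 24 [ 0.111 -6.565  3.611  0.199 -0.064 -0.565] corners [-100.  -19.   93.] [-176.  -19.   93.] fronttip [-138.   39.   56.]
```

>>> send_rows(rows=[[[0.15,-0.3,0.1,0,0,-0.03],[0.3,-0.6,0.25,0.01,-0.01,-0.065],[0.4,-0.9,0.4,0.02,-0.02,-0.095],[0.55,-1.25,0.55,0.035,-0.025,-0.13],[0.65,-1.6,0.7,0.045,-0.03,-0.165],[0.75,-1.95,0.9,0.06,-0.035,-0.2],[0.82,-2.3,1.05,0.07,-0.04,-0.23],[0.88,-2.65,1.25,0.08,-0.045,-0.265],[0.92,-3,1.45,0.095,-0.05,-0.3],[0.94,-3.35,1.6,0.105,-0.05,-0.33]]])

```text
clock: 8.8
eef_pos: [465.6, 113.8, 162.6]
tool_rot: [2.228, -0.187, 2.86]
force: [-0.7, -0.2, -0.3]
width: 50.4
gripper_force: 0.2
```

Run:
```python
from f import *
np.set_printoptions(suppress=True,precision=3)
p0,R0,st=cur()
w=ctrl.get_image("wrist");t=ctrl.get_image("top");s=ctrl.get_image("scene")
np.save("pics/w8.npy",w["pixels"])
print(p0,st["force"],st["gripper_force"],st["qpos"])
for k,s in [(.6,9),(.65,10),(.7,10),(.75,11),(.8,11),(.85,12),(.9,13),(.95,14),(1,15),(1,18),(1,21),(1,24)]:
    p,R=fin(k,s); print(k,s,rel(p,R,p0,R0))
```

```text
[465.59  113.845 162.633] [-0.71  -0.165 -0.338] 0.17613055184483528 [ 0.736  1.025 -0.872  2.205 -0.942  0.265  2.295]
0.6 9 [ 0.055 -0.155  0.082  0.006 -0.002 -0.01 ]
0.65 10 [ 0.158 -0.45   0.301  0.016 -0.004 -0.038]
0.7 10 [ 0.249 -0.667  0.465  0.026 -0.006 -0.066]
0.75 11 [ 0.326 -0.967  0.691  0.037 -0.008 -0.094]
0.8 11 [ 0.396 -1.188  0.86   0.047 -0.009 -0.122]
0.85 12 [ 0.447 -1.492  1.091  0.057 -0.01  -0.15 ]
0.9 13 [ 0.483 -1.796  1.324  0.068 -0.011 -0.178]
0.95 14 [ 0.505 -2.101  1.56   0.079 -0.011 -0.206]
1 15 [ 0.512 -2.406  1.797  0.089 -0.011 -0.234]
1 18 [ 0.456 -2.639  1.977  0.089 -0.011 -0.234]
1 21 [ 0.4   -2.873  2.157  0.089 -0.011 -0.234]
1 24 [ 0.344 -3.106  2.337  0.089 -0.011 -0.234]
```

>>> send_rows(rows=[[[0.1,-0.25,0.15,0.01,0,-0.02],[0.16,-0.45,0.3,0.016,0,-0.04],[0.22,-0.6,0.42,0.024,-0.005,-0.06],[0.28,-0.8,0.57,0.03,-0.005,-0.08],[0.33,-0.97,0.7,0.037,-0.008,-0.094]]])

```text
clock: 9.45
eef_pos: [460.5, 114.8, 151.5]
tool_rot: [2.257, -0.109, 2.912]
force: [0.2, 0.6, -0.1]
width: 50.1
gripper_force: 0.2
```

Run:
```python
from f import *
np.set_printoptions(suppress=True,precision=3)
p0,R0,st=cur()
print(p0,st["force"],st["gripper_force"],st["qpos"])
for k,s in [(.75,11),(.8,11),(.85,12),(.9,13),(.95,14),(1,15),(1,18),(1,21),(1,24)]:
    p,R=fin(k,s); print(k,s,rel(p,R,p0,R0))
```

```text
[460.519 114.82  151.457] [ 0.171  0.626 -0.112] 0.2054033987224102 [ 0.702  1.013 -0.835  2.222 -1.043  0.242  2.486]
0.75 11 [ 0.027  0.01  -0.001 -0.     0.001 -0.001]
0.8 11 [ 0.119 -0.198  0.175  0.01  -0.001 -0.029]
0.85 12 [ 0.199 -0.486  0.417  0.02  -0.002 -0.057]
0.9 13 [ 0.265 -0.777  0.661  0.031 -0.002 -0.085]
0.95 14 [ 0.317 -1.07   0.907  0.041 -0.003 -0.113]
1 15 [ 0.354 -1.364  1.155  0.052 -0.003 -0.141]
1 18 [ 0.321 -1.595  1.344  0.052 -0.003 -0.141]
1 21 [ 0.288 -1.825  1.533  0.052 -0.003 -0.141]
1 24 [ 0.256 -2.056  1.721  0.052 -0.003 -0.141]
```

Run:
```python
from f import *
np.set_printoptions(suppress=True,precision=3)
p0,R0,st=cur()
print(R0.T@np.array([0,0,-2.4]), "front -x 1cm:",R0.T@(P@np.array([-1,0,0])))
```

```text
[-0.261 -1.846  1.511] front -x 1cm: [ 0.99  -0.14  -0.001]
```

>>> send_rows(rows=[[[-0.02,-0.2,0.16,0,0,0],[-0.05,-0.4,0.32,0,0,0],[-0.08,-0.6,0.48,0,0,0],[-0.11,-0.8,0.64,0,0,0],[-0.14,-1,0.8,0,0,0],[-0.14,-1,0.8,0,0,0]]])

```text
clock: 10.05
eef_pos: [460.4, 114.7, 138.4]
tool_rot: [2.256, -0.111, 2.911]
force: [0.1, 0.8, -0.9]
width: 50.3
gripper_force: 0.4
```

Run:
```python
from f import *
np.set_printoptions(suppress=True,precision=3)
p0,R0,st=cur()
print(p0,st["force"],st["gripper_force"],st["qpos"])
s=ctrl.get_image("scene");t=ctrl.get_image("top");w=ctrl.get_image("wrist")
for n,i in(("s",s),("t",t),("w",w)): np.save(f"pics/{n}9.npy",i["pixels"])
```

```text
[460.371 114.688 138.404] [ 0.098  0.751 -0.911] 0.3675820348144043 [ 0.695  1.04  -0.821  2.22  -1.1    0.232  2.563]
```

The joints q5 and q6 are at their limits, so I'll fit a quick kinematic model from the logged poses to find a more comfortable orientation for the last centimetre.

```bash
cat > k.py <<'E'
from f import *
from scipy.optimize import least_squares
D=[([-1.1728,.62928,.03844,1.51829,-.027,.99627,-.02004],(290.54,580.96,303.06),(-3.13986,0,2.67776)),
([.009,.516,-.198,1.993,-.919,.861,.669],(474.1,222.8,312.0),(3.14,-.745,1.706)),
([.437,.711,-.161,1.786,-1.024,1.19,.572],(581.6,15.8,316.6),(-2.697,-.981,.92)),
([.446,.88,-.349,1.845,-1.079,.917,.687],(592.588,78.973,216.734),(-2.699,-.982,.920)),
([.526,.862,-.456,1.963,-1.081,.818,.932],(550.154,86.362,219.669),(-3.005,-1.039,1.28)),
([.737,1.003,-.812,2.128,-.982,.465,2.005],(491.254,107.808,190.684),(2.175,-.484,2.697)),
([.702,1.013,-.835,2.222,-1.043,.242,2.486],(460.519,114.82,151.457),(2.257,-.109,2.912)),
([.695,1.04,-.821,2.22,-1.1,.232,2.563],(460.371,114.688,138.404),(2.256,-.111,2.911))]
rz=lambda a:Ro.from_euler("z",a).as_matrix(); ry=lambda a:Ro.from_euler("y",a).as_matrix()
def fk(q,m):
    sg,q0,c7,d1,L1,a1,L2,a2,L3,a3=m
    R=rz(q0+sg*q[0])@ry(q[1]); p=np.array([0,0,d1])
    p=p+R@[0,0,0]; R=R@rz(sg*q[2]); p=p+R@[a1,0,L1]; R=R@ry(q[3]); p=p+R@[a2,0,0]
    R=R@rz(sg*q[4]); p=p+R@[0,0,L2]; R=R@ry(q[5]); p=p+R@[a3,0,L3]; return p,R@rz(c7+sg*q[6])
def res(m):
    o=[]
    for q,p,r in D:
        a,R=fk(q,m); o+=list((a-p)/10)+list((R-Ro.from_euler("xyz",r).as_matrix()).ravel()*10)
    return o
def fit():
    best=None
    for sg in(1,-1):
      for q0 in (1.107+sg*1.173,):
        for c7 in(-1.57,0,1.57,3.14):
            f=least_squares(lambda x:res(np.r_[sg,x]),[q0,c7,330,420,0,420,0,200,0])
            if best is None or f.cost<best[0]: best=(f.cost,np.r_[sg,f.x])
    return best
E
python3 - <<'E'
from k import *
np.set_printoptions(suppress=True,precision=3)
c_,m=fit();print(c_,m); np.save("m.npy",m)
for q,p,r in D: print((fk(q,m)[0]-p).round(1),end=" ")
E
```

```text
1.4691628775273953 [ -1.     -0.036   1.548 334.685 548.043 -24.641 394.192  -4.481 273.655
 -10.747]
[-5.9 -1.4  4.5] [-0.8  2.4 -6.2] [ 2.8  1.7 -4.3] [ 1.8 -0.9 -0.7] [ 1.2 -0.1 -1.7] [ 1.8 -0.8  1.9] [-0.8 -0.6  3. ] [-0.8 -0.6  3.5]
```

```bash
cat >> k.py <<'E'
lo=np.array([-3.06,-.37,-1.25,.18,-1.1,.23,-2.94]);hi=np.array([3.06,2.12,1.32,2.47,4.24,1.98,2.94])
def ik(p,R,q0,m,mg=.06):
    def r(q):
        a,Q=fk(q,m); return np.r_[(a-p)/2,(Q-R).ravel()*30,(q-q0)*.02]
    f=least_squares(r,np.clip(q0,lo+mg+1e-3,hi-mg-1e-3),bounds=(lo+mg,hi-mg)); a,Q=fk(f.x,m)
    return f.x,np.linalg.norm(a-p),np.linalg.norm(Q-R)
E
python3 - <<'E'
from k import *
np.set_printoptions(suppress=True,precision=3)
m=np.load("m.npy");p0,R0,st=cur();q0=np.array(st["qpos"])
ft=p0+R0@[0,-25,68]; loc=P.T@(ft-O);print("front tip inner now",loc, "tool z loc",P.T@R0[:,2],"y",P.T@R0[:,1])
for dz in(0,-14):
 for bd in(40,50,60):
  for ph in(75,90):
   for de in(-20,0,20):
    bb=np.radians(bd);h.Z=np.array([0,np.sin(bb),-np.cos(bb)]);N=np.array([0,np.cos(bb),np.sin(bb)])
    f=np.radians(ph);Y=np.cos(f)*X+np.sin(f)*N;Rl=rz(np.radians(de))@np.c_[np.cross(Y,h.Z),Y,h.Z];R=P@Rl
    t=ft+[0,0,dz]; p=t-R@[0,-25,68]
    q,e1,e2=ik(p,R,q0,m)
    if e1<1 and e2<.03: print(dz,bd,ph,de,q,np.abs(q-q0).max().round(2),(P.T@(p-O)).round(),"corner z",(p+R@[38,-43,0])[2].round(),(p+R@[-38,-43,0])[2].round())
E
```

```text
front tip inner now [-136.226   46.618   76.767] tool z loc [ 0.     0.777 -0.629] y [0.142 0.623 0.769]
0 40 75 0 [ 0.456  0.859 -0.608  2.19  -1.04   0.29   2.24 ] 0.32 [-130.   21.  144.] corner z 124.0 111.0
0 40 75 20 [ 0.312  0.847 -0.419  2.024 -0.671  0.61   2.139] 0.43 [-122.   25.  144.] corner z 124.0 111.0
0 40 90 0 [ 0.456  0.856 -0.61   2.2   -1.04   0.29   2.501] 0.24 [-136.   22.  145.] corner z 117.0 117.0
0 40 90 20 [ 0.35   0.853 -0.473  2.041 -0.623  0.578  2.359] 0.48 [-128.   24.  145.] corner z 117.0 117.0
0 50 75 0 [ 0.647  1.01  -0.757  2.193 -1.04   0.291  2.372] 0.19 [-130.   10.  139.] corner z 115.0 100.0
0 50 75 20 [ 0.441  0.951 -0.497  1.984 -0.677  0.705  2.22 ] 0.47 [-118.   14.  139.] corner z 115.0 100.0
0 50 90 0 [ 0.648  1.009 -0.759  2.204 -1.04   0.29   2.635] 0.07 [-136.   11.  140.] corner z 107.0 107.0
0 50 90 20 [ 0.479  0.962 -0.55   2.002 -0.629  0.67   2.44 ] 0.47 [-124.   13.  140.] corner z 107.0 107.0
0 60 75 0 [ 0.748  1.136 -0.777  2.171 -1.04   0.392  2.496] 0.16 [-130.   -0.  132.] corner z 104.0 87.0
0 60 75 20 [ 0.537  1.066 -0.
[... 668 characters left out ...]
686  2.243] 0.45 [-118.   14.  125.] corner z 101.0 86.0
-14 50 90 0 [ 0.639  1.038 -0.741  2.194 -1.04   0.29   2.658] 0.1 [-136.   11.  126.] corner z 93.0 93.0
-14 50 90 20 [ 0.474  0.989 -0.543  2.    -0.634  0.652  2.462] 0.47 [-124.   13.  126.] corner z 93.0 93.0
-14 60 75 0 [ 0.749  1.172 -0.777  2.166 -1.04   0.371  2.519] 0.14 [-130.   -0.  118.] corner z 90.0 73.0
-14 60 75 20 [ 0.532  1.091 -0.541  1.929 -0.672  0.797  2.297] 0.56 [-114.    5.  118.] corner z 90.0 73.0
-14 60 90 0 [ 0.782  1.2   -0.831  2.184 -0.979  0.313  2.728] 0.17 [-136.    0.  118.] corner z 81.0 81.0
-14 60 90 20 [ 0.569  1.105 -0.592  1.946 -0.622  0.761  2.517] 0.53 [-120.    3.  118.] corner z 81.0 81.0
```

Run:
```python
from k import *
np.set_printoptions(suppress=True,precision=3)
m=np.load("m.npy");p0,R0,st=cur();q0=np.array(st["qpos"]);bias=p0-fk(q0,m)[0]
ft=p0+R0@[0,-25,68]
for de in(8,12):
 bb=np.radians(50);h.Z=np.array([0,np.sin(bb),-np.cos(bb)]);N=np.array([0,np.cos(bb),np.sin(bb)])
 f=np.radians(85);Y=np.cos(f)*X+np.sin(f)*N;R=P@rz(np.radians(de))@np.c_[np.cross(Y,h.Z),Y,h.Z]
 for d in([-2,0,0],[-4,0,0],[-5,0,-5],[-5,0,-10],[-5,0,-15]):
    t=ft+P@np.array(d,float); p=t-R@[0,-25,68]; q,e1,e2=ik(p-bias,R,q0,m,.04)
    print(de,d,rel(p,R,p0,R0),q,e1.round(2),(p+R@[-38,-43,0])[2].round(),(p+R@[38,-43,0])[2].round())
```

```text
8 [-2, 0, 0] [-0.138  0.199  0.096  0.03   0.105 -0.144] [ 0.567  0.961 -0.637  2.129 -0.855  0.471  2.447] 0.0 104.0 109.0
8 [-4, 0, 0] [ 0.06   0.171  0.096  0.03   0.105 -0.144] [ 0.569  0.961 -0.639  2.134 -0.858  0.466  2.451] 0.0 104.0 109.0
8 [-5, 0, -5] [ 0.104 -0.228  0.411  0.03   0.105 -0.144] [ 0.57   0.973 -0.64   2.136 -0.863  0.456  2.463] 0.0 99.0 104.0
8 [-5, 0, -10] [ 0.049 -0.613  0.725  0.03   0.105 -0.144] [ 0.57   0.984 -0.64   2.135 -0.867  0.447  2.473] 0.0 94.0 99.0
8 [-5, 0, -15] [-0.006 -0.998  1.04   0.03   0.105 -0.144] [ 0.57   0.996 -0.64   2.134 -0.87   0.439  2.483] 0.0 89.0 94.0
12 [-2, 0, 0] [-0.376  0.27   0.142  0.036  0.159 -0.188] [ 0.532  0.953 -0.594  2.087 -0.778  0.547  2.412] 0.0 104.0 109.0
12 [-4, 0, 0] [-0.178  0.242  0.142  0.036  0.159 -0.188] [ 0.534  0.952 -0.596  2.092 -0.78   0.543  2.416] 0.0 104.0 109.0
12 [-5, 0, -5] [-0.134 -0.157  0.456  0.036  0.159 -0.188] [ 0.534  0.963 -0.596  2.094 -0.785  0.533  2.427] 0.0 99.0 104.0
12 [-5, 0, -10] [-0.189 -0.542  0.771  0.036  0.159 -0.188] [ 0.533  0.974 -0.594  2.094 -0.788  0.526  2.437] 0.0 94.0 99.0
12 [-5, 0, -15] [-0.244 -0.926  1.086  0.036  0.159 -0.188] [ 0.532  0.985 -0.593  2.093 -0.79   0.518  2.446] 0.0 89.0 94.0
```

>>> send_rows(rows=[[[0,0.05,0.02,0.01,0.03,-0.04],[0.02,0.1,0.05,0.015,0.055,-0.08],[0.04,0.15,0.08,0.02,0.08,-0.11],[0.06,0.17,0.1,0.03,0.105,-0.144],[0.06,0.17,0.1,0.03,0.105,-0.144]]])

```text
clock: 10.7
eef_pos: [461.2, 116.6, 139.7]
tool_rot: [2.272, -0.064, 3.085]
force: [1.0, -0.8, -0.7]
width: 50.0
gripper_force: 0.6
```

Run:
```python
from f import *
np.set_printoptions(suppress=True,precision=3)
p0,R0,st=cur()
print(p0,st["force"],st["gripper_force"],st["qpos"])
print("front tip",P.T@(p0+R0@[0,-25,68]-O),"down 10mm",R0.T@[0,0,-1],"fwd 10mm",R0.T@(P@np.array([-1,0,0])))
```

```text
[461.225 116.628 139.684] [ 1.037 -0.774 -0.729] 0.5538740986715496 [ 0.575  0.966 -0.655  2.147 -0.918  0.429  2.507]
front tip [-139.171   46.636   76.828] down 10mm [-0.064 -0.762  0.644] fwd 10mm [0.994 0.005 0.105]
```

>>> send_rows(rows=[[[-0.01,-0.12,0.1,0,0,0],[-0.02,-0.24,0.2,0,0,0],[-0.03,-0.36,0.3,0,0,0],[-0.04,-0.48,0.4,0,0,0],[-0.05,-0.6,0.5,0,0,0],[-0.06,-0.72,0.6,0,0,0],[-0.07,-0.84,0.7,0,0,0],[-0.08,-0.96,0.8,0,0,0],[-0.09,-1.06,0.9,0,0,0],[-0.1,-1.15,0.97,0,0,0]]])

```text
clock: 11.7
eef_pos: [460.3, 116.7, 124.4]
tool_rot: [2.271, -0.067, 3.085]
force: [0.2, -0.7, -0.8]
width: 50.5
gripper_force: 0.0
```

Run:
```python
from f import *
np.set_printoptions(suppress=True,precision=3)
p0,R0,st=cur()
print(p0,st["force"],st["gripper_force"],st["qpos"])
print("front tip",P.T@(p0+R0@[0,-25,68]-O))
# shut check: diff of lip region top view; lip's left end visible: edge position on local line y=100
t=ctrl.get_image("top");s=ctrl.get_image("scene")
for n,i in(("t",t),("s",s)):
    g=cv2.cvtColor(i["pixels"],cv2.COLOR_RGB2GRAY)
    for y in(80,95,125):
        print(n,y,[int(g[tuple(np.round(proj(i,L([x,y,86]))).astype(int)[::-1])]) for x in range(-160,-90,4)])
    cv2.imwrite(f"pics/{n}10.png",i["pixels"][:,:,::-1])
```

```text
[460.318 116.724 124.371] [ 0.157 -0.684 -0.754] 0.0 [ 0.58   1.004 -0.661  2.146 -0.922  0.401  2.531]
front tip [-140.21    46.694   61.58 ]
t 80 [178, 168, 147, 143, 55, 59, 62, 62, 154, 169, 223, 223, 222, 223, 223, 223, 193, 223]
t 95 [183, 185, 181, 163, 187, 207, 222, 222, 223, 223, 223, 223, 223, 223, 223, 224, 202, 224]
t 125 [183, 179, 188, 184, 171, 199, 173, 200, 166, 175, 146, 229, 222, 224, 223, 222, 223, 223]
s 80 [131, 87, 81, 65, 72, 77, 69, 77, 79, 78, 77, 64, 46, 59, 133, 147, 147, 147]
s 95 [161, 131, 88, 75, 66, 74, 78, 79, 79, 78, 82, 77, 64, 46, 64, 142, 153, 157]
s 125 [176, 175, 163, 124, 89, 81, 73, 78, 82, 80, 83, 80, 84, 82, 64, 44, 95, 126]
```

The finger is unloaded (pad force 0), and in the top view the lip edge sits at local x ≈ -140 mm at height 86, so the cover is shut. I'll withdraw along the fingers, then lift.

>>> send_rows(rows=[[[0.2,-0.1,-0.8,0,0,0],[0.3,-0.1,-2,0,0,0],[0.3,-0.1,-4,0,0,0],[0.3,-0.1,-6,0,0,0],[0.3,-0.1,-8,0,0,0],[0.3,-0.1,-9,0,0,0]]])

```text
clock: 12.4
eef_pos: [457.5, 45.6, 182.7]
tool_rot: [2.273, -0.065, 3.083]
force: [-0.5, 0.1, -0.4]
width: 50.5
gripper_force: 0.0
```

```bash
cat > key.py <<'E'
from f import *
K=np.array([505.8,61.1,98.2])
def down(z,y0=0.0,off=(0,0)):   # tool down, tool y along photometer x
    R=P@np.c_[[0,1,0],[1,0,0],[0,0,-1]]; p=K+[off[0],off[1],z+73]; return p,R
E
python3 - <<'E'
from key import *
from k import ik,fk
np.set_printoptions(suppress=True,precision=3)
p0,R0,st=cur();m=np.load("m.npy")
print(p0,st["force"],st["gripper_force"],st["qpos"])
t=ctrl.get_image("top");g=cv2.cvtColor(t["pixels"],cv2.COLOR_RGB2GRAY)
for y in(50,80,95): print(y,[int(g[tuple(np.round(proj(t,L([x,y,86]))).astype(int)[::-1])]) for x in range(-160,-90,4)])
p,R=down(80); print(rel(p,R,p0,R0))
Rb=R@rz(np.pi) if 0 else R@np.diag([-1,-1,1]); print("half turn",rel(p,Rb,p0,R0))
for Q in(R,Rb): print(ik(p,Q,np.array(st["qpos"]),m))
E
```

```text
[457.456  45.609 182.685] [-0.469  0.11  -0.366] 0.0 [ 0.651  0.844 -0.543  2.107 -0.792  0.652  2.435]
50 [169, 205, 204, 194, 188, 206, 224, 222, 222, 223, 222, 222, 222, 223, 223, 223, 207, 224]
80 [177, 167, 154, 183, 184, 193, 222, 223, 223, 222, 223, 222, 223, 223, 222, 223, 193, 223]
95 [183, 184, 180, 161, 186, 207, 222, 222, 222, 222, 222, 222, 222, 223, 222, 223, 202, 224]
[-4.28   6.637 -3.217  0.605 -0.756  1.509]
half turn [-4.28   6.637 -3.217  0.746  0.597 -1.414]
(array([-0.589,  0.581,  0.638,  1.942, -0.486,  0.776,  0.2  ]), np.float64(1.4434589415486394e-05), np.float64(1.5348408409392855e-06))
(array([ 0.067,  0.524, -0.32 ,  1.944,  0.244,  0.71 ,  2.617]), np.float64(1.577336536957099e-06), np.float64(4.949849139590885e-07))
```

Along y = 50-95 the lip edge is straight at x ≈ -138, so the cover is shut and clear. Next is the tool-down pose above the key with the fingers together.

```bash
sed -i 's/\[\[0,1,0\],\[1,0,0\],\[0,0,-1\]\]/[[-1,0,0],[0,1,0],[0,0,-1]]/' key.py
python3 - <<'E'
from key import *
from k import ik
np.set_printoptions(suppress=True,precision=3)
p0,R0,st=cur();m=np.load("m.npy")
p,R=down(60); print(R); print(rel(p,R,p0,R0),ik(p,R,np.array(st["qpos"]),m))
E
```

```text
[[-0.99  0.14  0.  ]
 [ 0.14  0.99  0.  ]
 [ 0.    0.   -1.  ]]
[-4.366  5.132 -1.863  0.865 -0.095  0.047] (array([-0.289,  0.544,  0.189,  1.963, -0.162,  0.649,  1.447]), np.float64(6.878156750913132e-06), np.float64(1.0867855478541854e-06))
```

>>> send_rows(rows=[[[-1,3.5,-3,0.1,0,0],[-2.5,5.1,-2.5,0.25,-0.02,0.01],[-4.4,5.1,-1.9,0.4,-0.04,0.02],[-4.4,5.1,-1.9,0.55,-0.06,0.03],[-4.4,5.1,-1.9,0.7,-0.08,0.04],[-4.4,5.1,-1.9,0.865,-0.095,0.047],[-4.4,5.1,-1.9,0.865,-0.095,0.047],[-4.4,5.1,-1.9,0.865,-0.095,0.047],[-4.4,5.1,-1.9,0.865,-0.095,0.047]]], grip=255)

```text
clock: 13.35
eef_pos: [505.0, 61.3, 229.4]
tool_rot: [3.138, -0.004, 3.002]
force: [0.1, -0.4, 0.3]
width: 0.0
gripper_force: 0.0
```

Run:
```python
from key import *
np.set_printoptions(suppress=True,precision=3)
p0,R0,st=cur();w=ctrl.get_image("wrist")
print(p0,st["width"],st["force"],st["qpos"])
E0=np.eye(4);E0[:3,:3]=R0;E0[:3,3]=p0;E=E0@w["mount"]
print("key pred px",proj(w,K,E),"tip px",proj(w,p0+R0@[0,0,73],E))
g=cv2.medianBlur(cv2.cvtColor(w["pixels"],cv2.COLOR_RGB2GRAY),3)
c=cv2.HoughCircles(g,cv2.HOUGH_GRADIENT,1,30,param1=100,param2=25,minRadius=15,maxRadius=60);print(c)
p,R=down(3); print(rel(p,R,p0,R0))
cv2.imwrite("pics/w11.png",w["pixels"][:,:,::-1])
```

```text
[504.976  61.298 229.379] 0.00219192961072434 [ 0.138 -0.43   0.252] [-0.286  0.542  0.164  1.985 -0.151  0.629  1.409]
key pred px [318.055 220.184] tip px [319.118 257.608]
[[[ 71.5 289.5  56.1]
  [107.5 255.5  58.3]
  [ 72.5 250.5  56.1]
  [551.5  68.5  56.1]
  [ 56.5 316.5  49.4]
  [ 60.5  67.5  58.3]
  [343.5  78.5  56.1]
  [474.5  69.5  56.1]
  [441.5  60.5  58.3]
  [380.5  61.5  58.3]
  [574.5 103.5  52.8]
  [101.5 223.5  58.3]
  [ 91.5 146.5  56.1]
  [ 61.5 133.5  58.3]
  [319.5  60.5  56.1]
  [513.5  54.5  50.6]
  [112.5 285.5  44. ]
  [594.5 135.5  42.7]
  [ 62.5 163.5  58.3]
  [314.5 107.5  46.2]
  [280.5  62.5  42.9]
  [438.5  90.5  41.8]
  [524.5  90.5  38.5]
  [ 76.5 199.5  56.1]
  [347.5 109.5  43.8]
  [579.5  48.5  40.7]
  [596.5 304.5  40.7]
  [ 93.5  77.5  38.5]
  [316.5 214.5  29.2]
  [390.5  90.5  46.2]
  [351.5  49.5  42.9]
  [476.5  39.5  38.5]
  [579.5 182.5  56.1]
  [605.5 336.5  35.1]
  [ 40.5  96.5  33. ]
  [ 97.5 325.5  30.8]
  [ 31.5 289.5  33. ]
  [ 29.5 247.5  33.8]
  [137.5 263.5  30.8]
  [ 70.5 343.5  28.6]
  [ 35.5 178.5  33.8]
  [582.5 227.5  50.5]
 
[... 620 characters left out ...]
1.5 100.5  23. ]
  [567.5 149.5  28.6]
  [ 22.5 209.5  25.2]
  [334.5  23.5  23. ]
  [ 15.5 120.5  30.5]
  [413.5 111.5  25.2]
  [231.5  43.5  37.2]
  [218.5 225.5  43.8]
  [  6.5 164.5  29.3]
  [303.5  23.5  25.1]
  [499.5 111.5  19.6]
  [ 65.5  25.5  21.7]
  [340.5 148.5  28.6]
  [524.5 136.5  28.5]
  [512.5  23.5  17.2]
  [249.5  75.5  25.2]
  [374.5 123.5  21.8]
  [570.5 337.5  18.1]
  [608.5  40.5  20.5]
  [106.5 107.5  17.2]
  [  7.5 360.5  25.2]
  [132.5  46.5  23. ]
  [631.5 111.5  19.4]
  [625.5 289.5  17.4]
  [126.5 159.5  27.1]
  [ 66.5 381.5  26.4]
  [356.5 263.5  24.4]
  [129.5 329.5  20.5]
  [ 40.5   5.5  26.8]
  [634.5 205.5  16.1]]]
[-0.107 -0.026  5.517  0.003 -0.004  0.001]
```

A circle at (316,214) in the wrist image agrees with the predicted key position (318,220). Descending now.

>>> send_rows(rows=[[[-0.05,0,1.5,0,0,0],[-0.1,0,3.5,0,0,0],[-0.1,0,4.8,0,0,0],[-0.1,0,5.5,0,0,0],[-0.1,0,5.7,0,0,0],[-0.1,0,5.9,0,0,0],[-0.1,0,6,0,0,0],[-0.1,0,6,0,0,0]]])

```text
clock: 14.2
eef_pos: [506.7, 62.4, 170.5]
tool_rot: [3.139, -0.001, 3.004]
force: [-0.8, -1.9, 3.7]
width: -0.4
gripper_force: 1.5
```

>>> send_rows(rows=[[[0,0,0.1,0,0,0],[0,0,0.2,0,0,0],[0,0,0.3,0,0,0],[0,0,0.3,0,0,0]]])

```text
clock: 14.6
eef_pos: [506.8, 62.7, 169.3]
tool_rot: [3.139, -0.0, 3.004]
force: [-3.9, -2.0, 23.1]
width: -0.2
gripper_force: 11.4
```

>>> send_rows(rows=[[[0,0,-0.25,0,0,0],[0,0,-0.4,0,0,0],[0,0,-0.4,0,0,0]]])

```text
clock: 14.9
eef_pos: [506.8, 63.1, 171.3]
tool_rot: [3.139, -0.001, 3.005]
force: [-0.4, -1.9, 2.2]
width: -0.1
gripper_force: 1.3
```

>>> send_rows(rows=[[[0,0,-0.1,0,0,0],[0,0,-0.2,0,0,0],[0,0,-0.2,0,0,0]]])

```text
clock: 15.2
eef_pos: [506.6, 63.3, 173.0]
tool_rot: [3.139, -0.002, 3.005]
force: [1.0, -1.0, 1.7]
width: 0.0
gripper_force: 0.9
```

>>> send_rows(rows=[[[0,0,-0.1,0,0,0],[0,0,-0.2,0,0,0],[0,0,-0.2,0,0,0]]])

```text
clock: 15.5
eef_pos: [505.8, 63.1, 174.8]
tool_rot: [3.139, -0.004, 3.005]
force: [0.5, 0.1, -0.2]
width: -0.1
gripper_force: 0.0
```

The force rises over about 5 mm of travel and then goes hard at 23 N, so the key went fully down. Retreating now.

>>> send_rows(rows=[[[0,0,-1.5,0,0,0],[0,0,-4,0,0,0],[0,0,-8,0,0,0],[0,0,-12,0,0,0],[0,-4,-14,0,0,0],[0,-9,-14,0,0,0],[0,-14,-14,0,0,0],[0,-18,-14,0,0,0],[0,-18,-14,0,0,0]]])

```text
clock: 16.4
eef_pos: [480.0, -122.2, 314.7]
tool_rot: [-3.14, -0.003, 2.994]
force: [0.0, -0.7, -0.8]
width: 0.3
gripper_force: 0.0
```

Run:
```python
from h import *
st=cur()[2];print(st["clock"],st["eef_pos"],st["force"],np.abs(st["qd"]).max())
t=ctrl.get_image("top");g=cv2.cvtColor(t["pixels"],cv2.COLOR_RGB2GRAY)
for y in(40,70,100): print(y,[int(g[tuple(np.round(proj(t,L([x,y,86]))).astype(int)[::-1])]) for x in range(-160,-90,4)])
old=cv2.imread("pics/top0.png")[:,:,::-1]
d=cv2.absdiff(old,t["pixels"]).max(2)
for n,(u,v) in dict(beaker=(242,178),bottle=(425,188),booklet=(422,261),key=(342,243)).items(): print(n,d[v-14:v+14,u-14:u+14].mean().round(1))
hsv=cv2.cvtColor(t["pixels"],cv2.COLOR_RGB2HSV);h0=cv2.cvtColor(old,cv2.COLOR_RGB2HSV)
for q in(h0,hsv):
    M=cv2.moments(cv2.inRange(q,(45,100,40),(80,255,255))); print("green",M["m10"]/M["m00"],M["m01"]/M["m00"],M["m00"]/255)
```

```text
16.4 [ 480.00308171 -122.18556977  314.67014055] [ 0.02306173 -0.72689196 -0.83883914] 0.08262426343184241
40 [172, 172, 212, 181, 177, 218, 222, 222, 222, 223, 221, 222, 222, 222, 222, 223, 219, 224]
70 [168, 169, 165, 169, 174, 218, 222, 222, 222, 222, 223, 222, 222, 222, 222, 223, 223, 223]
100 [179, 178, 164, 178, 168, 214, 223, 221, 222, 221, 222, 222, 222, 222, 222, 222, 222, 222]
beaker 6.8
bottle 18.1
booklet 54.6
key 6.8Traceback (most recent call last):
  File "<stdin>", line 10, in <module>
ZeroDivisionError: float division by zero
```

The lip edge is at x ≈ -140 along its whole width, so the cover is shut. The booklet and bottle differences come from the arm and its shadow over them; the hand never came near either. Handing in.

```bash
python3 -c "
from cell import ctrl
print(ctrl.finish_job())"
```

```text
the job is handed in; nothing more can be done
None
```

The cover was nudged past upright, caught on the front finger and lowered fully shut; then the round key was pressed to its stop, the hand taken away and the job handed in at about 16.5 s, with no verdict returned and the bottle and booklet not confirmed in the last image because the arm covered them.

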